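# Prop the keeper's guard and fetch the setting block

## Robot

A 6-joint arm with a two-finger parallel gripper is mounted at the origin on the work surface; the furniture and walls round the work are solid. World frame = base frame: x ahead of the robot, y to its left, z up, the work surface at z = 0. Lengths are in mm, angles in degrees, forces in N, time in s.
With the tool pointing down it reaches from about 325 to 925 mm from the base axis. Payload 3.1 kg.
Tool frame: the origin (TCP) lies at the very end of the fingers, on their centre line; the grasp point (between the pads) lies grasp_offset behind it (grasp_offset is the distance from the TCP to the grasp point, in mm); z points along the fingers, x is the direction in which the jaws open and shut, and the axes are right-handed (so a half turn about z gives the same grasp; the last joint's range is limited). The gripper opens to 85 mm and grips with 20 to 120 N. Pads are 22 mm wide; open, the fingers measure 114 mm over their backs; the gripper's body (76 mm by 85 mm) begins 54 mm behind the grasp point. The pads swing forward as they close: fully open they stand 13 mm farther back than shut.
Start: joints at [-70.886, 12.427, 92.441, -0, 75.132, -6.429], TCP at [269.509, -563.919, 231.3] pointing down, gripper open.
Joint ranges: [-157.48, 157.48], [-44.54, 120.13], [17.64, 146.25], [-64.5, 244.5], [7.68, 150.69], [-147.95, 147.95]. Speed limits (degrees/s): [159.86, 159.86, 180, 180, 180, 180].

## Interface

Orientations are given as [roll, pitch, yaw] about the fixed x, y, z axes, in that order (R = Rz(yaw) Ry(pitch) Rx(roll)).
In Python, from station import * gives the robot as it stands. Calls block until the motion is done:
- goto(position, orientation): joint-space move of the TCP to a pose.
- move_l(position, attitude=None, speed=150): straight line of the TCP; attitude=None keeps the orientation; speed is the mean speed in mm/s.
- move_j(angles): joint-space move.
- grip(opening, squeeze=None): finger opening in mm; squeeze is the grip in N (None keeps the last); returns when the fingers have stopped.
- wait(seconds).
- solve_ik(position, orientation): joint angles nearest the present ones, or None.
- get_obs(): the state.
- get_image(name): name is "side" or "top"; returns the picture (480x640x3 uint8, red, green, blue); there is no depth.
- get_calibration(name): a dict with "fx", "fy", "cx", "cy" (pixels), "R" (3x3) and "t" (3): a world point X has camera coordinates R X + t. Camera axes: x right, y down, z forward; pixel columns grow to the right and rows downward; lengths in mm; the calibration is good to about 2 mm. A picture is of the moment at which its call begins. get_calibration takes no time and is no camera call.
A pose or a line that the arm cannot do raises Unreachable and nothing moves.
- sign_off(): hands the job in, once; it reports no verdict.
Trained networks look in the newest picture that a camera, given by its name, has taken for a name from the list of things; names that differ only in an ending like _2 or _b are one class to them, and where a whole thing is asked for, a point or a joint stands for the part that bears it (a point fixed in the world has none). Each returns a list of dicts, best first, with "score" (0 to 1); they miss things now and then, are a little off and sometimes report something else, mostly with a low value. They report only what shows in the picture. A call takes as long as a camera call.
- spot_in(name, camera): "extent" ([centre column, centre row, width, height] in pixels, round what is visible of it).
- regions_of(name, camera): "region" (480x640 bool, what is visible of it) and "extent" ([centre column, centre row, width, height] in pixels, round what is visible of it).
The state is a dict: "t": time; "joint_pos": joint angles; "qvel": joint speeds; "effort": joint torques, N m; "tcp_pos": TCP position; "ee_rot": TCP orientation; "wrist_force": force on the tool from outside, world axes, zero at the start; "moment": the same for the moment, N m; "grip_width": finger opening in mm.
Only numpy, scipy, OpenCV 4.12 (cv2) and the standard library are available. Lean on these libraries where they do the work, as an engineer would, in place of code of your own. Each camera call takes 0.05 s, during which the arm holds its last target.

## Task

Fetch the aluminium setting block out of the keeper, whose guard swings shut by its own spring: push the guard wide open (roughly square to the keeper, at least 70 degrees) and leave the wedge standing on the table so that it alone holds the guard there. Then push the ejector slide to its end stop and let it spring all the way back, reach into the bay for the block it has pushed out, and set it down flat in the black tray, not letting it drop. Leave the guard propped, and do not shift or upset the brass weight, the glue bottle or the loupe.

Things in the scene. Friction and masses are not known exactly. Their poses are not given: they have to be found in the camera images.
- keeper: Low grey sheet-metal keeper, fixed. Origin: on the table, on the guard's vertical hinge axis. In its own frame (mm) the magazine, a box roofed at z = 56 (slot in the roof for the ejector) and open only towards -x, fills x 0 to 132, y -146 to 5; the block starts in it, out of reach. The bay lies in front of it (x -88 to 0, y -138 to 0), open above and in front once the guard is swung away.
- guard (a joint): Guard angle (rad), 0 shut to 1.75, clockwise seen from above about the keeper's origin. A hood of roof (top z = 60 mm), front and end panel; shut it covers keeper x -93 to 0, y -162 to 0 mm. No latch. A spring shuts it in about 2 s when let go: 0.1 N m shut, 0.22 N m wide open (0.5 to 1.1 N at the flange).
- flange (a point): Point on the guard's push flange, 200 mm from the hinge axis, 46 mm up; moves with the guard. The flange is an upright steel plate sticking out past the guard's end: with the guard shut, keeper y -160 to -226, z 34 to 58 mm, 4 mm thick, its flat back face at x = 0 (so it always lies on a radius from the hinge). Free table behind it (+x). Push the back face towards keeper -x to open.
- ejector (a joint): Ejector travel (m): 0 home, 0.08 at its end stop, along the keeper's -x. Its spring gives 1.6 N at home, 3.2 N at the end and returns it when let go. It pushes the block straight out of the magazine into the bay: at full travel the block's centre is about at point bay.
- knob (a point): Centre of the ejector's black upright knob on top of the magazine, moving with it: 18 mm along keeper x, 26 mm along keeper y, z 62 to 98 mm (centre 80). At home it stands at keeper x = 101, y = -80.
- bay (a point): Fixed point on the bay floor, keeper x = -53, y = -80, z = 10 mm. Round it, lips up to z = 18 stand at keeper x = -83 (front sill) and y = -4 and y = -134; behind it the magazine's front, 56 mm high, at x = 0.
- block: Aluminium setting block, 30 x 40 x 20 mm along its x, y, z, 64 g; origin at the centre of its underside. It starts in the magazine, its axes along the keeper's (to a few degrees).
- wedge: Loose steel wedge with rubber sole, about 0.45 kg, 36 mm wide (y), 96 mm long. Origin: on its underside below the middle of the heel, a block x -16 to +16, 46 mm high, good to grip across the 36 mm. The top slopes down from the heel to a toe 8 mm high at x = +80; it is 34 mm high at x = +36, where it meets the lower edge of the guard's flange if the toe goes in under it.
- tray: Black shallow tray, fixed: rim 100 x 150 mm (x, y), 22 mm high, 2 mm walls, a small ear on each long side (114 mm over the ears); origin at the centre of its underside, inner floor 2 mm up.
- brass_weight: Bystander: brass weight, 29 mm across, 51 mm high; origin at the centre of its underside.
- glue: Bystander: small red-and-white glue bottle, 26 mm across, 80 mm high; origin at the centre of its underside.
- loupe: Bystander: short black eye loupe standing on end, 37 mm across, 34 mm high; origin at the centre of its underside.

How it is judged:
By the outcome, as a careful person would: the job done as asked, in the order asked, and still so for the second after the job is handed in, with the robot touching nothing.
It also fails if it takes over 72 s, if anything falls off the work surface, if the arm or the gripper's body presses on something with over 40 N, if the wrist force passes 120 N, or if a joint passes its speed limit or range.

## Working session

There is one attempt and no reset: what is moved stays moved. The work goes in short steps, each a Python script; the robot and the scene stay as the last script left them, time stands still between calls to the robot, and variables do not carry over. Pictures are saved under pics/ and viewed, and the job is handed in when it is done.

```bash
mkdir -p pics; ls
python3 - <<'E'
from station import *
import cv2,numpy as np
for n in("side","top"):
    im=get_image(n); cv2.imwrite(f"pics/{n}0.png",im[:,:,::-1]); c=get_calibration(n); print(n,c)
    for k in["keeper","guard","flange","knob","wedge","tray","brass_weight","glue","loupe"]:
        r=spot_in(k,n); print(k,[(round(q["score"],2),np.round(q["extent"]).tolist()) for q in r[:2]])
o=get_obs();print(o)
E
```

```text
pics
side {'fx': 530.7405196459224, 'fy': 530.7405196459224, 'cx': 317.572100560317, 'cy': 238.15054655397498, 'R': array([[-0.89726174, -0.44131527,  0.01273609],
       [-0.24517195,  0.47406684, -0.84566621],
       [ 0.36716766, -0.76190647, -0.53356016]]), 't': array([434.40254346, 233.10411213, 851.27736418])}
keeper [(0.85, [338.0, 239.0, 116.0, 88.0])]
guard [(0.88, [338.0, 255.0, 123.0, 55.0])]
flange [(0.59, [338.0, 256.0, 119.0, 55.0]), (0.52, [338.0, 237.0, 119.0, 87.0])]
knob [(0.73, [345.0, 205.0, 10.0, 27.0])]
wedge [(0.87, [421.0, 227.0, 20.0, 44.0])]
tray [(0.89, [294.0, 359.0, 107.0, 71.0])]
brass_weight [(0.76, [363.0, 201.0, 11.0, 22.0])]
glue [(0.85, [247.0, 322.0, 17.0, 33.0])]
loupe [(0.73, [219.0, 373.0, 26.0, 30.0])]
top {'fx': 535.7332867181862, 'fy': 535.7332867181862, 'cx': 323.19725773874103, 'cy': 248.1840180600256, 'R': array([[-0.00445014, -0.99997064,  0.00623743],
       [-0.99353005,  0.00371345, -0.11350883],
       [ 0.11348233, -0.0067022 , -0.99351741]]), 't': array([ -74.29182343,  496.53656135, 1203.35927402])}
keeper [(0.66, [362.0, 247.0, 94
[... 395 characters left out ...]
6, [225.0, 231.0, 11.0, 8.0])]
loupe []
{'t': 1.0, 'joint_pos': array([-7.08859102e+01,  1.24268417e+01,  9.24411747e+01, -1.15412766e-05,
        7.51320243e+01, -6.42913520e+00]), 'qvel': array([ 0.08177775, -0.05021736,  0.04613099, -0.10535476, -0.06732983,
        0.05043452]), 'effort': array([-2.05145618e-03, -3.96902525e+01, -3.04263890e+01, -2.43348013e-04,
        6.78098640e-04,  5.21409476e-06]), 'tcp_pos': array([ 269.51289228, -563.9154986 ,  231.30539987]), 'ee_rot': array([ 1.79999993e+02,  4.16163299e-05, -6.44567721e+01]), 'wrist_force': array([ 0.0553648 , -0.11069678,  0.51199769]), 'moment': array([ 0.02089512, -0.04001068,  0.02672569]), 'grip_width': 85.22446862851041}
```

Run:
```python
import cv2
a=cv2.imread("pics/side0.png");b=cv2.imread("pics/top0.png")
cv2.imwrite("pics/side0c.png",cv2.resize(a[160:430,170:470],None,fx=2.6,fy=2.2))
cv2.imwrite("pics/top0c.png",cv2.resize(b[170:370,170:480],None,fx=2.5,fy=2.5,interpolation=cv2.INTER_CUBIC))
```

```text
(no output)
```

View pics/side0.png

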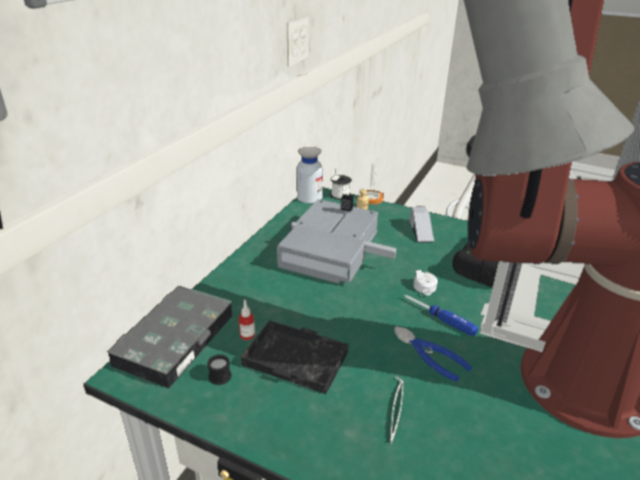

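View pics/top0c.png

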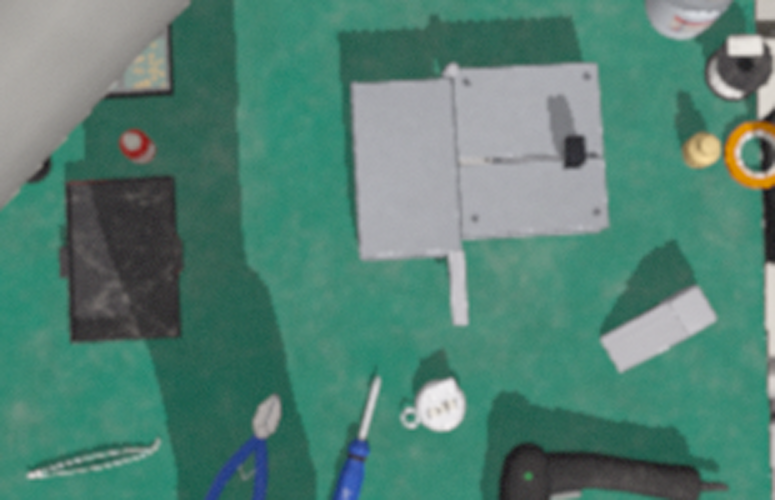

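View pics/side0c.png

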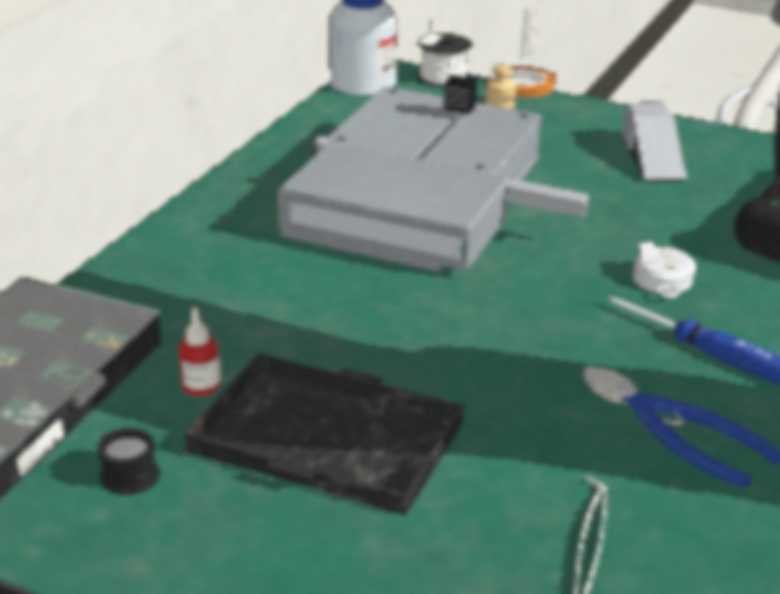

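The views show the keeper with its yaw near -90° and the guard shut. The flange points towards the robot, and the wedge's toe points towards +y/-x. Next I zoom in to get fit points.

Run:
```python
import cv2
a=cv2.imread("pics/side0.png");b=cv2.imread("pics/top0.png")
def z(im,x0,y0,w,h,f,n):
    c=cv2.resize(im[y0:y0+h,x0:x0+w],None,fx=f,fy=f,interpolation=cv2.INTER_CUBIC)
    for i in range(0,w,10): cv2.putText(c,str(x0+i),(i*f,8),0,.3,(0,0,255),1);cv2.line(c,(i*f,0),(i*f,h*f),(0,0,255) if i%50==0 else (90,90,90),1) if i%10==0 else 0
    for i in range(0,h,10): cv2.putText(c,str(y0+i),(0,i*f+4),0,.3,(0,0,255),1);cv2.line(c,(0,i*f),(w*f,i*f),(90,90,90),1)
    cv2.imwrite(n,c)
z(b,305,190,110,115,5,"pics/tk.png"); z(b,400,220,70,110,5,"pics/tw.png"); z(a,270,185,180,100,4,"pics/sk.png")
```

```text
(no output)
```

View pics/tk.png

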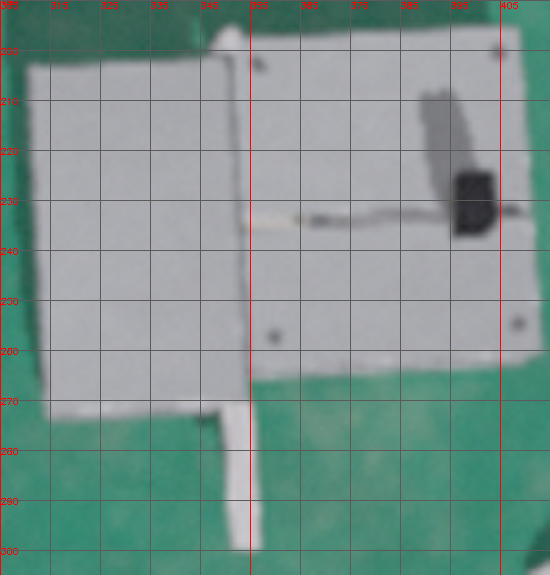

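View pics/tw.png

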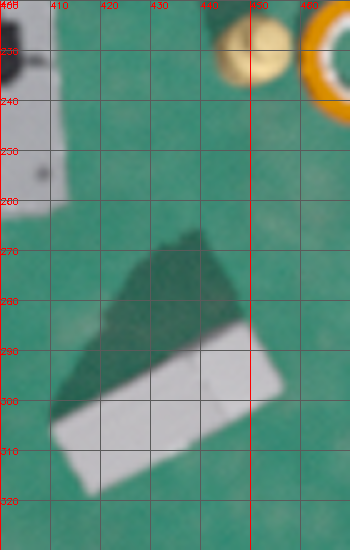

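View pics/sk.png

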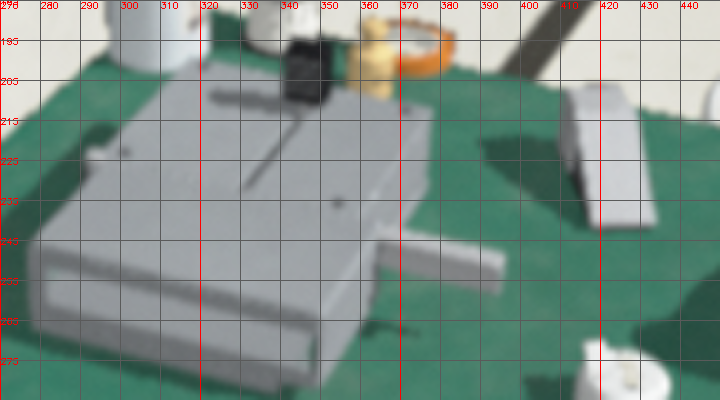

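```bash
cat > h.py <<'E'
import numpy as np, cv2
from scipy.optimize import least_squares
from station import *
def proj(cam,P):
    c=get_calibration(cam); q=np.atleast_2d(P)@np.array(c["R"]).T+np.array(c["t"])
    return np.c_[c["fx"]*q[:,0]/q[:,2]+c["cx"],c["fy"]*q[:,1]/q[:,2]+c["cy"]]
def pix2w(cam,u,v,z):
    c=get_calibration(cam);R=np.array(c["R"]);C=-R.T@np.array(c["t"])
    d=R.T@np.array([(u-c["cx"])/c["fx"],(v-c["cy"])/c["fy"],1]);return C+d*(z-C[2])/d[2]
def T(p,L):
    L=np.atleast_2d(np.array(L,float));a=np.radians(p[2]);c,s=np.cos(a),np.sin(a)
    return np.c_[p[0]+c*L[:,0]-s*L[:,1],p[1]+s*L[:,0]+c*L[:,1],L[:,2]]
def fit(obs,p0):
    def f(p): return np.concatenate([(proj(cam,T(p,[L]))[0]-uv) for cam,L,uv in obs])
    r=least_squares(f,p0,loss="soft_l1",x_scale=[10,10,3]); return r.x,f(r.x).reshape(-1,2)
E
python3 - <<'E'
from h import *
np.set_printoptions(precision=1,suppress=True)
to=[("top",(132,5,56),(409,195.4)),("top",(132,-146,56),(413.6,261.4)),("top",(0,-146,56),(354.6,266)),("top",(-93,0,60),(310.4,203.2)),("top",(-93,-162,60),(314,273.8)),("top",(0,-226,58),(357.2,300)),("top",(101,-80,98),(399.8,230.8))]
si=[("side",(-93,0,60),(277.5,245)),("side",(-93,-162,60),(349,265)),("side",(132,-146,56),(378,212)),("side",(132,5,56),(321,199.5))]
for o in(to,si,to+si):
    p,r=fit(o,[600,-100,-90]);print("keeper",p,"\n",r.tolist() if 0 else r)
wt=[("top",(80,18,4),(418.4,319)),("top",(80,-18,4),(410,305.6)),("top",(-16,-18,46),(448.6,284)),("top",(-16,18,46),(456.8,297.6))]
ws=[("side",(80,18,0),(434,241)),("side",(80,-18,0),(418,241.5)),("side",(-16,-18,46),(416,206)),("side",(-16,18,46),(425.5,205.5))]
for o in(wt,ws,wt+ws):
    p,r=fit(o,[450,-300,115]);print("wedge",p,"\n",r)
E
```

```text
keeper [ 601.  -139.6  -87.1] 
 [[-0.3  0.2]
 [-0.   0.3]
 [ 0.3 -1.1]
 [-0.4 -0.5]
 [-0.2  0.4]
 [-0.   0.7]
 [ 0.7 -0.2]]
keeper [ 604.1 -138.6  -88.8] 
 [[-1.8 -0.4]
 [ 0.9 -0.2]
 [ 2.6  0.9]
 [-1.1 -0.5]]
keeper [ 601.7 -139.6  -87.4] 
 [[-0.3  0.2]
 [-0.3  0.2]
 [-0.  -1.4]
 [-0.4 -1. ]
 [-0.5 -0.2]
 [-0.5  0.4]
 [ 0.6 -0.3]
 [ 0.4 -0.1]
 [ 4.  -0.9]
 [ 2.8 -0.1]
 [-1.3 -0.8]]
wedge [ 389.1 -354.3  120.7] 
 [[-0.5  0.3]
 [-0.4  0.2]
 [ 0.2 -0.3]
 [ 0.6 -0.2]]
wedge [ 391.  -359.9  118.5] 
 [[-0.1  1.2]
 [ 0.2  0.9]
 [-3.7 -1.9]
 [ 1.8 -1.5]]
wedge [ 389.5 -354.7  119.9] 
 [[-0.7 -0.3]
 [-0.4 -0.5]
 [ 0.5 -0.5]
 [ 0.7 -0.2]
 [ 0.7  2.3]
 [ 1.   2.2]
 [-3.9 -0.7]
 [ 1.6 -0.5]]
```

Run:
```python
from h import *
import station
print([n for n in dir(station) if not n.startswith('__')]); print(getattr(station,'grasp_offset',None)); print(get_obs()["t"])
np.set_printoptions(precision=1,suppress=True)
f=lambda X,Y:(170+X/2.5,170+Y/2.5)
o=[("top",(50,75,22),f(173,177)),("top",(-50,75,22),f(181-0,335)),("top",(50,-75,22),f(67,183)),("top",(-50,-75,22),f(72,342))]
for s in (o,): 
    pts=np.array([pix2w("top",*q[2],22) for q in s]);print(pts, pts.mean(0))
print("knob pred",T([601,-139.6,-87.2],[(101,-80,80)]))
print("weight",pix2w("top",450,232,51),"glue",pix2w("top",225,231,60), "loupe",pix2w("side",219,386,0),"white",pix2w("top",*f(440,405),20),"bottle", pix2w("top",*f(690,10),60),"driver",pix2w("top",*f(378,378),10))
```

```text
['Unreachable', 'get_calibration', 'get_image', 'get_obs', 'goto', 'grasp_offset', 'grip', 'move_j', 'move_l', 'regions_of', 'sign_off', 'solve_ik', 'spot_in', 'wait']
18.700000000000003
1.0
[[514.9 117.8  22. ]
 [369.4 108.6  22. ]
 [509.7 215.6  22. ]
 [363.5 207.8  22. ]] [439.4 162.5  22. ]
knob pred [[ 526.  -244.4   80. ]]
weight [ 529.5 -364.    51. ] glue [532.3 144.3  60. ] loupe [524.  271.2   0. ] white [ 305.1 -127.4   20. ] bottle [ 661.8 -356.8   60. ] driver [329.5 -71.1  10. ]
```

```bash
cat >> h.py <<'E'
K=np.array([601,-139.6,-87.2]); W=np.array([389.3,-354.5,120.5])
def st(m=""):
    o=get_obs();print(m,"t%.1f"%o["t"],np.round(o["tcp_pos"],1),"F",np.round(o["wrist_force"],1),"w%.1f"%o["grip_width"])
def shot(n,*cams):
    for c in cams: cv2.imwrite(f"pics/{c}{n}.png",get_image(c)[:,:,::-1])
def wpose(th,d,R=197):
    a=np.radians(th);s,c=np.sin(a),np.cos(a)
    p=T(K,[(-R*s+d*c,-R*c-d*s,0)])[0]; return p,K[2]+180-th-90
E
python3 - <<'E'
from h import *
grip(62)
goto([W[0],W[1],110],[180,0,W[2]-90]); move_l([W[0],W[1],9]); grip(20,60); st("gripped")
move_l([W[0],W[1],14],speed=60); st("lift"); shot(1,"top","side")
E
```

```text
gripped t3.7 [ 390.9 -355.8   10.8] F [1.9 0.8 5.3] w35.1
lift t4.0 [ 388.3 -353.5   13.2] F [ 0.1 -0.8 -4.3] w35.7
```

Run:
```python
import cv2,numpy as np
a=cv2.imread("pics/side1.png");b=cv2.imread("pics/top1.png")
cv2.imwrite("pics/m1.png",np.hstack([cv2.resize(x,(400,400),interpolation=cv2.INTER_CUBIC) for x in (a[170:270,370:470],b[220:340,380:500])]))
```

```text
(no output)
```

View pics/m1.png

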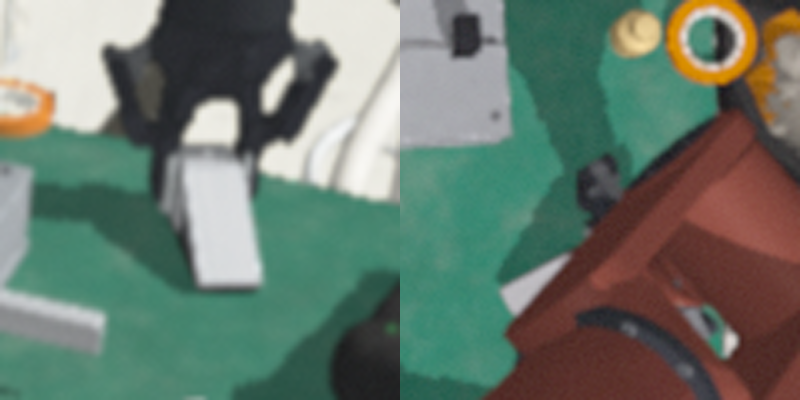

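The wedge is gripped squarely (w 35.7 mm, about 4.3 N lifted). Next I carry it behind the flange and push the guard round.

```bash
python3 - <<'E'
from h import *
p,y=wpose(0,100); move_l([p[0],p[1],14],[180,0,y],speed=150)
st("behind")
p,y=wpose(0,40); move_l([p[0],p[1],12],[180,0,y],speed=100); st("contact?")
for th in (12,24): 
    p,y=wpose(th,36); move_l([p[0],p[1],12],[180,0,y],speed=120); st(th)
shot(2,"side","top")
E
python3 - <<'E'
import cv2,numpy as np
a=cv2.imread("pics/side2.png");b=cv2.imread("pics/top2.png")
cv2.imwrite("pics/m2.png",np.hstack([cv2.resize(x,(400,400),interpolation=cv2.INTER_CUBIC) for x in (a[150:350,240:440],b[150:350,270:470])]))
E
```

```text
behind t4.9 [ 409.1 -249.5   13.9] F [ 0.5 -0.1 -5. ] w35.3
contact? t5.7 [ 406.7 -189.5   12.3] F [-0.3 -0.5 -4.6] w35.5
12 t6.2 [ 400.8 -144.3   12. ] F [-0.5 -1.1 -6.6] w35.7
24 t6.7 [ 404.6 -102.7   12.1] F [-0.2 -0.9 -5.9] w35.0
```

View pics/m2.png

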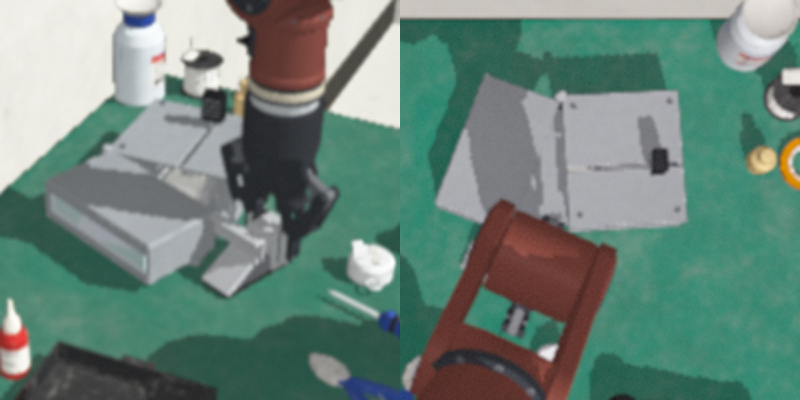

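The guard is following the wedge (side view: the toe is under the flange, hood turned about 24°). I continue round.

```bash
python3 - <<'E'
from h import *
for th in (38,52,66,79,90): 
    p,y=wpose(th,36); move_l([p[0],p[1],12],[180,0,y],speed=130); st(th)
shot(3,"side","top")
E
python3 - <<'E'
import cv2,numpy as np
a=cv2.imread("pics/side3.png");b=cv2.imread("pics/top3.png")
cv2.imwrite("pics/m3.png",np.hstack([cv2.resize(x,(400,400),interpolation=cv2.INTER_CUBIC) for x in (a[190:350,220:380],b[130:330,210:410])]))
E
```

```text
38 t7.3 [419.5 -56.1  12.1] F [ 0.6 -0.9 -6.2] w35.1
52 t7.9 [444.5 -14.7  11.7] F [-0.3 -1.3 -6.3] w35.4
66 t8.4 [478.6  19.3  11.3] F [-1.1 -0.7 -9.8] w35.2
79 t8.9 [517.4  42.6  11.4] F [-1.7  0.5 -9.9] w35.5
90 t9.3 [554.2  55.3  11.7] F [-0.8  1.2 -8.1] w35.4
```

View pics/m3.png

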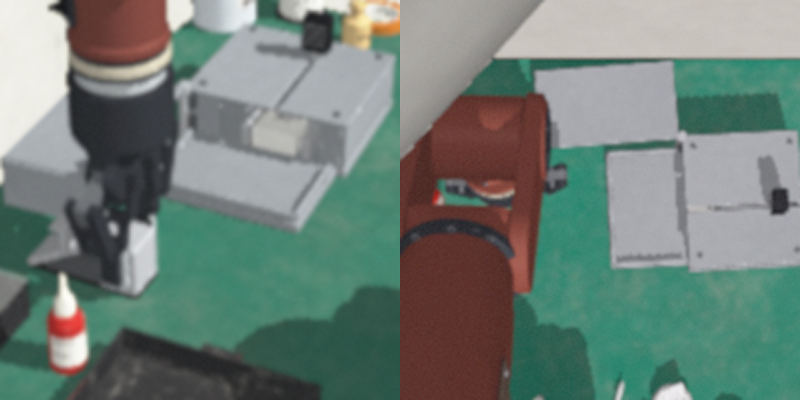

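The guard is about square. Now I lower the wedge, release it and retreat straight up.

```bash
python3 - <<'E'
from h import *
p,y=wpose(90,36)
for z in (10.5,9.5,9,8.5,8,7.5):
    move_l([p[0],p[1],z],speed=30); wait(.1); st(z)
    if get_obs()["wrist_force"][2]>3: break
grip(48); wait(.2); st("rel"); move_l([p[0],p[1],130]); wait(.2); shot(4,"side","top")
E
python3 - <<'E'
import cv2,numpy as np
a=cv2.imread("pics/side4.png");b=cv2.imread("pics/top4.png")
cv2.imwrite("pics/m4.png",np.hstack([cv2.resize(x,(400,400),interpolation=cv2.INTER_CUBIC) for x in (a[190:350,220:380],b[130:330,210:410])]))
E
```

```text
10.5 t9.8 [555.4  55.1  10.9] F [-2.4 -0.3 -4. ] w35.5
9.5 t10.1 [555.4  55.1  10.9] F [-6.1 -0.3  2.5] w35.2
9 t10.5 [555.4  55.1  10.9] F [-6.6 -0.6  6.1] w35.5
rel t11.0 [556.1  55.4   9.3] F [0.1 0.2 0.6] w47.8
```

View pics/m4.png

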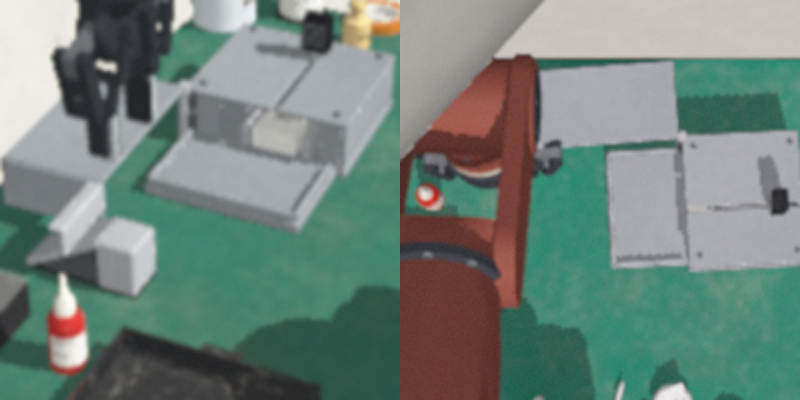

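The wedge stands at about (106,250) in the enlarged side crop and holds the flange, with the guard about square. Next is the ejector.

```bash
python3 - <<'E'
from h import *
def kp(x,y=-80): return T(K,[(x,y,0)])[0][:2]
yaw=K[2]+90
q=kp(136); goto([*q,150],[180,0,yaw]); grip(0)
move_l([*q,70]); st("behind")
kx=np.array([np.cos(np.radians(K[2])),np.sin(np.radians(K[2]))])
move_l([*kp(118),70],speed=60)
for x in (90,65,52,47,44,42,40,38,36):
    move_l([*kp(x),70],speed=80 if x>50 else 40); o=get_obs(); f=o["wrist_force"][:2]@kx; print(x,"Fx %.1f"%f, np.round(o["tcp_pos"],1))
    if f>8: break
wait(.15); st("end"); shot(5,"side","top")
E
python3 - <<'E'
import cv2,numpy as np
a=cv2.imread("pics/side5.png");b=cv2.imread("pics/top5.png")
cv2.imwrite("pics/m5.png",np.hstack([cv2.resize(x,(400,400),interpolation=cv2.INTER_CUBIC) for x in (a[170:330,230:390],b[130:330,270:470])]))
E
```

```text
behind t15.3 [ 528.2 -279.7   70.5] F [-1.2 -0.5  0.5] w0.1
90 Fx 2.8 [ 525.3 -232.8   69.8]
65 Fx 2.4 [ 524.1 -207.8   69.8]
52 Fx 2.4 [ 523.5 -195.4   69.8]
47 Fx 2.7 [ 523.2 -190.4   69.9]
44 Fx 4.0 [ 523.1 -187.3   69.9]
42 Fx 3.4 [ 523.  -185.3   69.9]
40 Fx 5.2 [ 523.  -184.    69.9]
38 Fx 9.4 [ 522.9 -184.    70. ]
end t18.4 [ 522.9 -183.9   70. ] F [-0.3 -9.2 -4.2] w-0.0
```

View pics/m5.png

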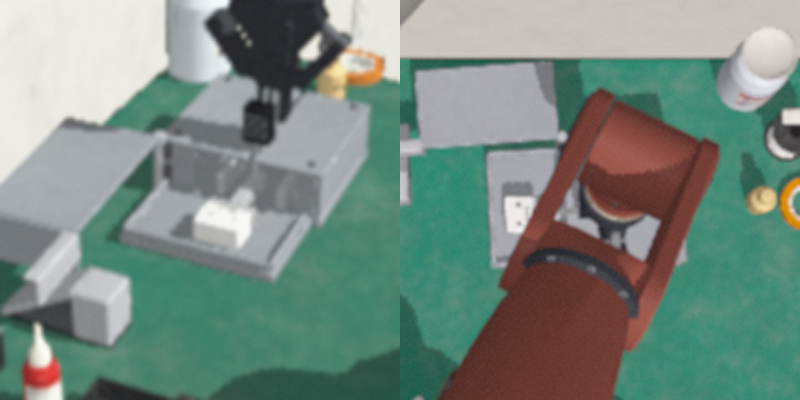

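The end stop is reached (TCP stalled at y=-184, force rising to 9 N) and the block is in the bay. I back off and let the ejector return.

Run:
```python
from h import *
def kp(x,y=-80): return T(K,[(x,y,0)])[0][:2]
move_l([*kp(140),70],speed=120); st("back"); 
move_l([*kp(140),160],speed=200)
goto([*kp(75,-230),190],[180,0,K[2]+90]); st(); shot(6,"side","top")
for c in("top","side"):
  for n in("block","knob"):
    r=spot_in(n,c); print(c,n,[(round(q["score"],2),np.round(q["extent"],1).tolist()) for q in r[:2]])
print("knob home pred",proj("top",T(K,[(101,-80,98)])),proj("side",T(K,[(101,-80,80)])))
print("block bay pred",proj("top",T(K,[(-53,-80,30)])))
b=cv2.imread("pics/top6.png");a=cv2.imread("pics/side6.png")
cv2.imwrite("pics/m6.png",np.hstack([cv2.resize(x,(400,400),interpolation=cv2.INTER_CUBIC) for x in (a[170:330,230:390],b[190:290,310:410])]))
```

```text
back t19.5 [ 527.8 -282.4   69.8] F [-0.8 -0.7 -0.2] w-0.1
 t20.8 [ 375.1 -225.8  189.2] F [-0.2  1.1  0.5] w-0.1
top block [(0.66, [329.0, 236.4, 14.7, 14.1]), (0.51, [387.8, 231.7, 38.3, 16.4])]
top knob [(0.5, [387.1, 231.9, 33.1, 14.5])]
side block [(0.78, [318.4, 259.4, 22.5, 22.0])]
side knob [(0.77, [341.0, 218.8, 20.7, 50.3])]
knob home pred [[400.46382869 230.68886947]] [[349.42157848 202.68867766]]
block bay pred [[329.34817388 238.47010178]]
```

View pics/m6.png

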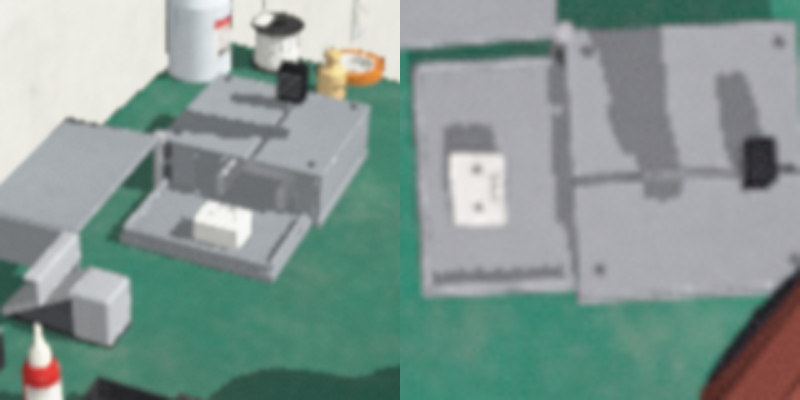

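The knob is home again at top px (400,231), the same as at the start. The block lies in the bay with its top centre at px (329,237), aligned with the keeper. Now the grasp.

Run:
```python
from h import *
b=pix2w("top",329.2,236.9,30); print(b, T(K,[(-53,-80,30)]))
yaw=K[2]+90; grip(58)
goto([b[0],b[1],140],[180,0,yaw]); move_l([b[0],b[1],40],speed=200); move_l([b[0],b[1],12.5],speed=60); st("down")
grip(25,35); wait(.1); st("grip")
o=get_obs()["tcp_pos"]; move_l([b[0],b[1],o[2]+8],speed=50); st("lift"); move_l([b[0],b[1],120],speed=150); st("up"); shot(7,"side","top")
a=cv2.imread("pics/side7.png")
cv2.imwrite("pics/m7.png",cv2.resize(a[120:360,200:440],(600,600),interpolation=cv2.INTER_CUBIC))
```

```text
[522.15355316 -90.2510648   30.        ] [[518.50647121 -90.5712563   30.        ]]
down t23.8 [521.8 -90.1  12. ] F [0.4 0.4 0.3] w57.7
grip t24.2 [522.7 -90.4  13. ] F [ 0.4 -0.1  1.8] w39.2
lift t24.5 [522.4 -90.3  21.4] F [ 0.   0.1 -0.4] w38.7
up t25.3 [521.3 -90.  119. ] F [ 0.1  0.5 -1. ] w38.9
```

View pics/m7.png

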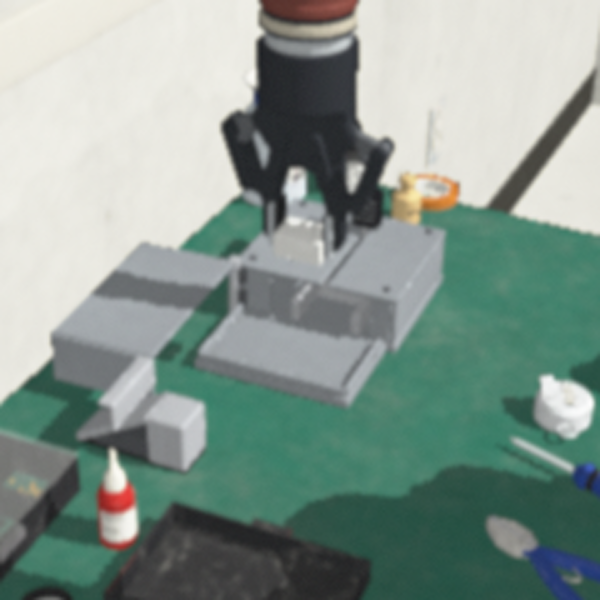

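The block is held level above the keeper. Now I set it down in the tray.

Run:
```python
from h import *
p=(435,163)
goto([*p,110],[180,0,3]); move_l([*p,25],speed=150); move_l([*p,9],speed=40); wait(.1); st()
f0=get_obs()["wrist_force"][2]
for z in (7,6,5.3,4.7,4,3.4,2.8):
    move_l([*p,z],speed=25); wait(.1); st(z)
    if get_obs()["wrist_force"][2]-f0>2.5: break
shot(8,"side")
a=cv2.imread("pics/side8.png")
cv2.imwrite("pics/m8.png",cv2.resize(a[280:420,220:360],(600,600),interpolation=cv2.INTER_CUBIC))
```

```text
t27.8 [435.1 163.1   9.1] F [ 0.8  0.3 -1.1] w39.2
7 t28.2 [435. 163.   7.] F [-0.6 -0.2 -0.8] w39.2
6 t28.5 [435. 163.   6.] F [-0.5 -0.3 -0.2] w39.1
5.3 t28.9 [435.  163.    5.3] F [ 0.1 -1.4 -0.8] w39.2
4.7 t29.2 [435.2 163.1   5. ] F [-1.5 -0.2  3.4] w39.3
```

View pics/m8.png

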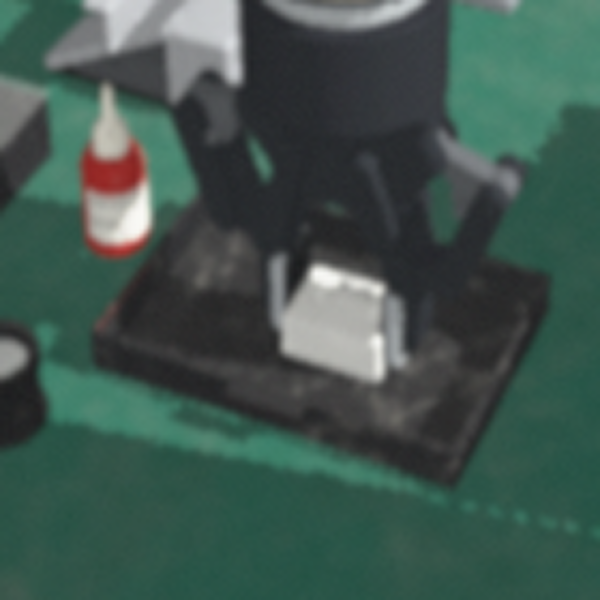

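Contact at z≈5.0 as expected, and the block sits flat on the floor. I release it and retreat.

Run:
```python
from h import *
grip(56); wait(.1); move_l([435,163,130],speed=150); goto([380,-150,260],[180,0,3]); wait(.3); st(); shot(9,"side","top")
for n,c in(("brass_weight","side"),("glue","side"),("loupe","side"),("wedge","side"),("block","top"),("brass_weight","top"),("glue","top"),("knob","side")):
    r=spot_in(n,c); print(c,n,[(round(q["score"],2),np.round(q["extent"],1).tolist()) for q in r[:2]])
b=cv2.imread("pics/top9.png");a=cv2.imread("pics/side9.png")
cv2.imwrite("pics/m9.png",np.hstack([cv2.resize(x,(400,500),interpolation=cv2.INTER_CUBIC) for x in (a[180:400,200:400],b[130:330,180:380])]))
```

```text
t32.3 [ 380.1 -149.3  259.6] F [-0.6 -0.3  0.2] w55.7
side brass_weight [(0.65, [363.2, 202.5, 10.3, 18.0]), (0.18, [300.4, 242.7, 153.7, 92.8])]
side glue [(0.86, [245.8, 321.4, 18.6, 28.0])]
side loupe [(0.58, [218.9, 370.8, 26.6, 34.5])]
side wedge [(0.85, [256.2, 294.4, 44.3, 38.9])]
top block [(0.71, [220.7, 275.0, 17.4, 19.2])]
top brass_weight [(0.53, [450.6, 231.5, 12.0, 16.4])]
top glue [(0.73, [299.9, 185.2, 97.7, 48.0]), (0.43, [228.1, 228.3, 10.6, 13.3])]
side knob [(0.83, [340.0, 217.1, 19.7, 47.7]), (0.4, [263.0, 252.6, 76.6, 70.6])]
```

View pics/m9.png

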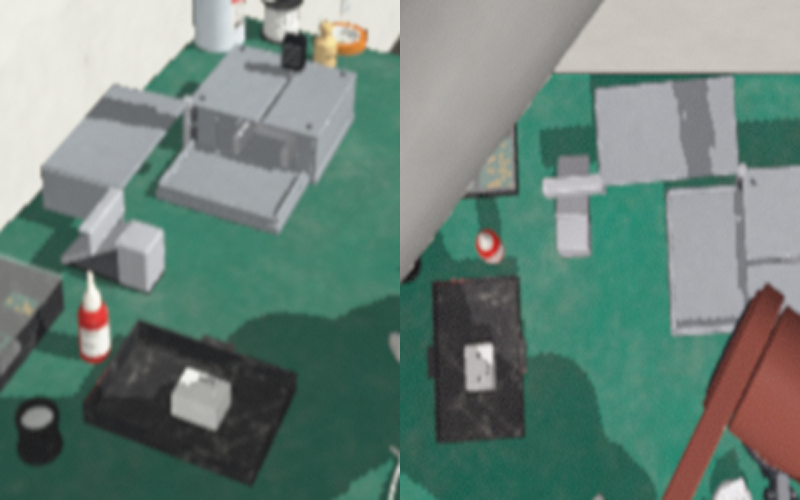

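The block is flat in the tray (top px 220,275), the guard is propped square by the wedge and the bystanders have not moved. I hand in.

Run:
```python
from station import *
print(sign_off())
```

```text
the job is handed in; nothing more can be done
None
```

The job is done and handed in; the last reading before that was about 32 s on the robot clock, under the 72 s limit.

- **Guard:** I gripped the wedge by its heel, put its toe under the flange and pushed the guard round with it to about 90°. I then lowered the wedge and released it. It alone held the guard in every later picture.
- **Ejector:** I pushed the knob until it stalled against the end stop (TCP stuck, 9 N). After I backed off, the knob returned to its starting pixel position.
- **Block:** I took it from the bay, lowered it until I felt contact with the tray floor (TCP 5 mm, as expected), and released it. The last pictures show it flat near the tray's centre.
- **Bystanders:** The brass weight, glue bottle and loupe are within 1–2 px of where they started in the side view, all upright. The arm was clear of everything.

**Checks that disagreed:**
- The network's best "glue" match in the last top picture was really the guard. The second match and the picture itself show the bottle standing in place.
- The side view's "knob" extents were too large, so I read the knob from the top picture.
- The keeper fits from the two cameras differed by about 3 mm; I used a pose close to the top view's.

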